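# Take the wide hanger plate off its keyhole studs and hang it on the spring scale

### The arm

A 6-joint arm with a two-finger parallel gripper is mounted at the origin on a cart in front of the work surface, level with it; the furniture and walls round the work are solid. World frame = base frame: x ahead of the robot, y to its left, z up, the work surface at z = 0. Lengths are in m, angles in degrees, forces in N, time in s.
With the tool pointing down it reaches from about 0.325 to 0.925 m from the base axis. Payload 3.1 kg.
Tool frame: the origin (TCP) lies on the centre line of the jaws, within the pads' length; the fingertips stand ctrl.finger_overhang ahead of it and the grasp point (between the pads) is the TCP (ctrl.finger_overhang is the distance from the TCP to the fingertips, in m); z points along the fingers, y is the direction in which the jaws open and shut (so a half turn about z gives the same grasp; the last joint's range is limited). The gripper opens to 85 mm and grips with 20 to 120 N. Pads are 22 mm wide; open, the fingers measure 114 mm over their backs; the gripper's body (76 mm by 85 mm) begins 54 mm behind the grasp point. The pads swing forward as they close: fully open they stand 13 mm farther back than shut.
Start: joints at [-83.434, 12.427, 92.441, -0, 75.132, -6.429], TCP at [0.141, -0.609, 0.25] pointing down, gripper open.
Joint ranges: [-157.48, 157.48], [-44.54, 120.13], [17.64, 146.25], [-64.5, 244.5], [7.68, 150.69], [-147.95, 147.95]. Speed limits (degrees/s): [159.86, 159.86, 180, 180, 180, 180].

### API

Orientations are given as [roll, pitch, yaw] about the fixed x, y, z axes, in that order (R = Rz(yaw) Ry(pitch) Rx(roll)).
In Python, from workcell import ctrl, eyes, workorder, models gives the robot as it stands.
- The arm moves only by the tool send_rows, never from a script. Its argument "plan" is a list that holds one entry, the list of rows, each a list of 7 numbers: the shift along the tool's x, y, z in mm, then the turn, a rotation vector about the tool's x, y, z in rad, then the opening, from -1 (shut) to 1 (fully open). In form: [[[x, y, z, ax, ay, az, hand], ...]]. A call has 1 to 10 rows; each row shifts and turns the commanded pose from where the row before left it, along the tool's axes as they then stand; what a row does not reach is not made up. A row lasts 1/12 s, in which the tool goes at most 41.7 mm and 7.16 degrees, less where a joint would pass 70% of its speed; a pose out of reach is approached as far as the arm can. A call with a gripper value outside its range is refused whole. The fingers move at their own pace and stop on an object; "squeeze" is the grip in N (left out, the last holds). Time passes only in rows, so rows that do not move let the fingers close. It gives the time, the measured TCP pose, the force and the opening at its end, in the units of the state.
- ctrl.get_state(): the state, without advancing time (a new reading comes with each control period).
- eyes.read_camera(name): name is "side" or "top"; returns the picture (480x640x3 uint8, red, green, blue); there is no depth.
- eyes.calibration(name): a dict with "K" (3x3 intrinsics, pixels), "R" (3x3) and "t" (3): a world point X has camera coordinates R X + t. Camera axes: x right, y down, z forward; pixel columns grow to the right and rows downward; lengths in m; the calibration is good to about 2 mm. A picture is of the moment at which its call begins. calibration takes no time and is no camera call.
- workorder.hand_in(): hands the job in, once; it reports no verdict.
Trained networks look in the newest picture that a camera, given by its name, has taken for a name from the list of things; names that differ only in an ending like _2 or _b are one class to them, and where a whole thing is asked for, a point or a joint stands for the part that bears it (a point fixed in the world has none). Each returns a list of dicts, best first, with "confidence" (0 to 1); they miss things now and then, are a little off and sometimes report something else, mostly with a low value. They report only what shows in the picture. A call takes as long as a camera call. They do not tell look-alikes from the thing itself.
- models.search_frame(name, camera): "box" ([left, top, right, bottom] in pixels, round what is visible of it).
- models.mark_of(name, camera): "location" ([column, row] in pixels: a listed point, or the origin of a listed thing).
The state is a dict: "t": time; "joint_pos": joint angles; "qvel": joint speeds; "joint_torque": joint torques, N m; "eef_pos": TCP position; "eef_rot": TCP orientation; "force": force on the tool from outside, world axes, zero at the start; "ft_torque": the same for the moment, N m; "grip_width": finger opening in m.
Only numpy, scipy, OpenCV 4.12 (cv2) and the standard library are available. Lean on these libraries where they do the work, as an engineer would, in place of code of your own. Each camera call takes 0.05 s, during which the arm holds its last target.

### The job

Weigh the wider of the two hanger plates on the stud board: slide the brass keeper beside its neck aside, then slide the plate along to the wide ends of its keyholes and draw it off the studs. Hang it by its square eye on the hook of the spring scale and leave it hanging free and still, so that the scale can be read, without pushing the hook down to its stop. Leave the narrower plate hanging and its keeper shut, and leave the other things where they stand.

Things in the scene. Friction and masses are not known exactly. Their poses are not given: they have to be found in the camera images.
- board: fixed upright stud board of light wood, 350 mm wide, 16 mm thick, top 149 mm above the bench; its feet, under both ends, reach 39 mm before its face and 47 mm behind. Origin: on the bench under the middle of its front face; x to its back (away from the robot), y along it, z up. It has two places, a and b, each with two headed studs; one plate hangs at each, which one where varies
- station_a (a point): place on the left (+y) half of the board: where a hanging plate's origin lies with the studs at the very narrow ends of its keyholes; axes as the board's; 5 mm before the face, 45 mm above the bench. Studs at y = -37 and +9 mm from here, 71.5 mm higher: shank 6 mm, head 11 mm in diameter and 4 mm thick, 10 mm between the board and the head's back
- station_b (a point): the same for the place on the right half, 170 mm from the first
- wide_plate: the plate to be weighed: loose upright aluminium plate 5 mm thick, 0.2 to 0.45 kg, the wider of the two: body 140 mm wide and 90 mm high, above it a neck 56 mm wide, 166 mm high in all. It has two keyholes in the body and a square eye in the neck. Origin: middle of its lower edge, mid-thickness; x normal to it (to the board), y along its width, z up
- plate_hole (a point): wide end of one keyhole of the wide plate, at y = 31, z = 70 mm of the plate: round, 20 mm in diameter; the other's is at y = -15 mm. From each a slot 9 mm high runs to -y, its narrow end 22 mm from here. So the plate slides 22 mm towards the board's -y to free it (0 to 5 mm of this are done at the start), sits best 1.5 mm higher than it hangs, then is drawn over 15 mm off the face
- plate_tab (a point): where to grip the wide plate: middle of the solid tab above its eye (z = 148 mm of the plate; the tab runs from 124 to 166 mm, 56 mm wide), across its 5 mm thickness; the tab stands clear above the board
- plate_eye (a point): middle of the upper edge of the wide plate's eye (z = 124 mm of the plate, mid-thickness), axes as the plate's; it rests on the hook when hung. The eye is 36 mm wide and 30 mm high
- narrow_plate: the other plate, alike in origin, axes, neck, eye and keyholes, but its body is only 98 mm wide, 0.22 kg. It stays where it hangs
- keeper_a (a joint): brass keeper of place a: m, 0 to 0.006 at the start = locking, 0.035 = fully open; it slides stiffly (about 1.2 N) along the board to its -y and stays where left. At 0 its nose stands 7 mm to the -y side of the neck of a plate at the narrow ends, so that the plate cannot reach the wide ends; it must be opened by at least 20 mm
- keeper_b (a joint): the same for place b
- knob_a (a point): point to grip keeper a's knob, on the knob's axis, 183 mm above the bench; moves with the keeper. The knob is an upright block 12 mm across the board and 16 mm along it, 157 to 193 mm above the bench, in the board's own plane; at joint 0 it is 66 mm to the -y side of the place
- knob_b (a point): the same for keeper b
- scale: spring scale, fixed to the bench: grey base 130 x 120 x 14 mm, pillar 30 x 50 mm and 233 mm high with a white marked face, front 35 mm behind the origin. Origin: middle of the base on the bench; x to the pillar (away from the robot), z up. Board and scale change sides between runs
- hook_seat (a point): where the eye's upper edge should rest, on the upper face of the scale's steel hook arm; axes as the scale's. The arm is 16 mm wide, 5 mm thick, along the scale's x, 200 mm above the bench when unloaded; 14 mm before this point rises its end lip, 5 mm thick, 10 mm high; behind, it runs 70 mm back to a carriage on the pillar
- hook (a joint): how far the hook has sunk, m: 0 unloaded, stop at 0.055; spring of 110 N/m, damped; the wide plate brings it to about 18 to 37 mm
- rubber_blower: bystander: dark rubber hand blower standing upright, 51 mm wide, 116 mm high; origin: middle of its underside
- blue_canister: bystander: blue cage tub, 66 mm wide, 58 mm high; origin: middle of its underside
- small_hammer: bystander: small hammer lying down, 149 mm long along its y, 38 mm across the head, 12 mm high; origin: middle of its underside
- eye_loupe_2: bystander: black eye loupe, 42 mm wide, 35 mm high, in front of the board; origin: middle of its underside
- round_tin: bystander: round metal tin, 35 mm wide, 12 mm high, in front of the board; origin: middle of its underside
- thread_spool: bystander: thread spool, 28 mm wide, 30 mm high, in front of the scale; origin: middle of its underside
- part_bottle_1: bystander: small bottle, 26 mm wide, 48 mm high, beside the scale; origin: middle of its underside
Things that resemble listed ones, but are neither listed nor needed, are in the scene too. There is more than one size of the scale; the one meant has the size given above.

How it is judged (in metres and radians):
On the way, in this order (a step that is already met when the one before it is completed fails the run):
1. the keeper beside the wide plate is slid aside (at least 18 mm) while the plate still hangs at the narrow ends (((y of wide_plate in the frame of station_a between -0.01 and 0.005 m and x of wide_plate in the frame of station_a between -0.006 and 0.006 m and z of wide_plate in the frame of station_a between -0.011 and 0.011 m and value of joint keeper_a above 0.018 m) or (y of wide_plate in the frame of station_b between -0.01 and 0.005 m and x of wide_plate in the frame of station_b between -0.006 and 0.006 m and z of wide_plate in the frame of station_b between -0.011 and 0.011 m and value of joint keeper_b above 0.018 m))), for 0.1 s.
2. the wide plate is slid along the board to the wide ends of its keyholes, still on its studs (((y of wide_plate in the frame of station_a between -0.028 and -0.016 m and x of wide_plate in the frame of station_a between -0.006 and 0.006 m and z of wide_plate in the frame of station_a between -0.011 and 0.011 m) or (y of wide_plate in the frame of station_b between -0.028 and -0.016 m and x of wide_plate in the frame of station_b between -0.006 and 0.006 m and z of wide_plate in the frame of station_b between -0.011 and 0.011 m))), for 0.05 s.
3. the wide plate hangs by its eye on the hook and the scale carries it (z of plate_eye in the frame of hook_seat between -0.007 and 0.007 m and y of plate_eye in the frame of hook_seat between -0.014 and 0.014 m and x of plate_eye in the frame of hook_seat between -0.016 and 0.045 m and value of joint hook above 0.013 m), for 0.2 s.
At the end, for the whole second after the job is handed in: Wide plate hangs upright (0.12 rad) by its eye on the hook, eye edge within 14 mm sideways and 7 mm in height of the seat, between lip and carriage; hook sunk over 13 mm; both at rest (6 and 20 mm/s, 0.25 rad/s), clear of fingers and board; narrow plate within 15 mm of its start (all of step 3 and velocity of joint hook between -0.006 and 0.006 m/s and linear speed of wide_plate below 0.02 m/s and angular speed of wide_plate below 0.25 rad/s and angle between wide_plate's own z axis and vertical below 0.12 rad and contact force between wide_plate and the fingers below 0.1 N and contact force between wide_plate and board below 0.1 N and distance of narrow_plate from where it was at the start of the episode below 0.015 m); the robot touches nothing.
It fails at once if the scale's hook is pushed down to its stop (more than 52 mm) (value of joint hook above 0.052 m).
It fails at once if the narrow plate is moved by more than 15 mm (distance of narrow_plate from where it was at the start of the episode above 0.015 m).
It fails at once if the keeper beside the narrow plate is opened (more than 18 mm) ((distance between narrow_plate and station_a below 0.03 m and value of joint keeper_a above 0.018 m) or (distance between narrow_plate and station_b below 0.03 m and value of joint keeper_b above 0.018 m)).
It fails at once if a bystander is moved by more than 30 mm (distance of any of rubber_blower, blue_canister, small_hammer, eye_loupe_2, round_tin, thread_spool, part_bottle_1 from where it was at the start of the episode above 0.03 m).
It also fails if it takes over 67 s, if anything falls off the work surface, if the arm or the gripper's body presses on something with over 40 N, if the wrist force passes 120 N, or if a joint passes its speed limit or range.

## Working session

There is one attempt and no reset: what is moved stays moved. The work goes in short steps, Python scripts to look and compute and a tool call to move; the robot and the scene stay as the last step left them, time stands still between calls to the robot, and variables do not carry over. Pictures are saved under pics/ and viewed, and the job is handed in when it is done.

Besides the shell and the picture viewer there is one more tool, called after "Emit:" as name([rows], argument=value, ...), one row to a line, values as JSON. send_rows: Moves the arm, as the interface text tells. Its arguments: {"type":"object","properties":{"plan":{"type":"array","items":{"type":"array","items":{"type":"array","items":{"type":"number"}}}},"squeeze":{"type":"number"}},"required":["plan"]}

```bash
ls; mkdir -p pics; python3 - <<'E'
from workcell import ctrl, eyes, workorder, models
import cv2
for n in("side","top"):
    im=eyes.read_camera(n); cv2.imwrite(f"pics/{n}0.png",im[:,:,::-1])
    c=eyes.calibration(n); print(n,c)
print(ctrl.get_state(), ctrl.finger_overhang)
E
```

```text
pics
side {'K': array([[436.62803263,   0.        , 316.219119  ],
       [  0.        , 436.62803263, 239.0892767 ],
       [  0.        ,   0.        ,   1.        ]]), 'R': array([[-0.99097053, -0.13404621,  0.00300381],
       [-0.07637153,  0.54589885, -0.83436313],
       [ 0.11020343, -0.82705868, -0.55120699]]), 't': array([0.53667504, 0.18948015, 1.02438745])}
top {'K': array([[455.32441948,   0.        , 322.51213936],
       [  0.        , 455.32441948, 246.39817418],
       [  0.        ,   0.        ,   1.        ]]), 'R': array([[ 0.0095122 , -0.99992881,  0.00720406],
       [-0.99790263, -0.00995375, -0.06396293],
       [ 0.06403009, -0.00658052, -0.99792627]]), 't': array([-0.06502533,  0.54355139,  1.20313246])}
{'t': 0.1, 'joint_pos': array([-8.34354182e+01,  1.24707496e+01,  9.25198713e+01, -2.48408336e-04,
        7.51326443e+01, -6.42807087e+00]), 'qvel': array([ 0.01864698, -0.19262434, -0.11466157,  0.02204419,  0.03883002,
        0.00459287]), 'joint_torque': array([-7.99182708e-04, -3.98076940e+01, -3.04969275e+01, -2.05410433e-04,
        4.26109720e-03,  1.21312505e-05]), 'eef_pos': array([ 0.14046243, -0.60829986,  0.24911172]), 'eef_rot': array([-1.79877483e+02, -1.35617930e-02,  1.29927021e+01]), 'force': array([-0.684824  ,  0.00535177, -0.40129527]), 'ft_torque': array([-0.02568794,  0.01138763,  0.00433638]), 'grip_width': 0.08530868867967499} 0.019
```

View pics/side0.png

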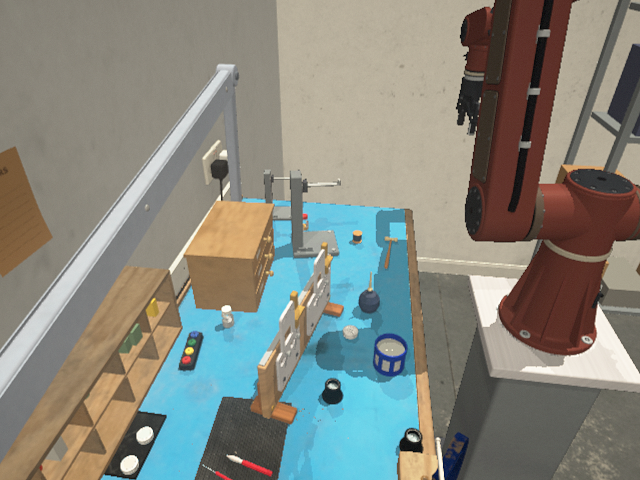

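View pics/top0.png

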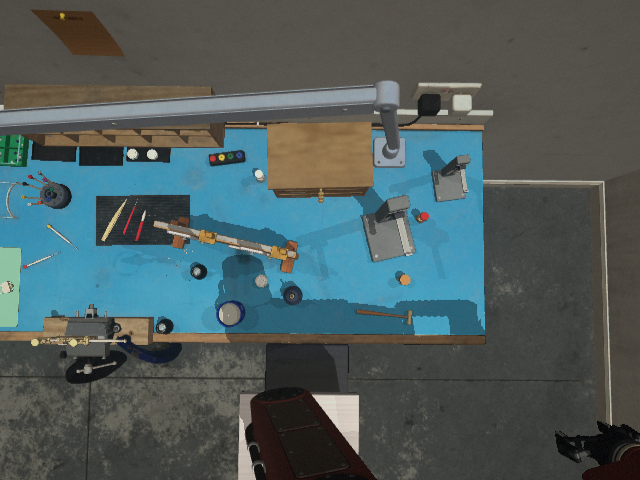

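```bash
cat > h.py <<'E'
import numpy as np, cv2
from workcell import ctrl, eyes, workorder, models
C={n:eyes.calibration(n) for n in("side","top")}
def proj(n,X):
    c=C[n];X=np.atleast_2d(X);p=(c["R"]@X.T).T+c["t"];q=(c["K"]@p.T).T;return q[:,:2]/q[:,2:]
def ray(n,px):
    c=C[n];d=c["R"].T@np.linalg.inv(c["K"])@np.array([px[0],px[1],1.]);o=-c["R"].T@c["t"];return o,d
def onz(n,px,z):
    o,d=ray(n,px);return o+d*(z-o[2])/d[2]
def tri(pt,ps):
    o1,d1=ray("top",pt);o2,d2=ray("side",ps)
    A=np.stack([d1,-d2],1);s=np.linalg.lstsq(A,o2-o1,rcond=None)[0]
    a=o1+d1*s[0];b=o2+d2*s[1];return (a+b)/2,np.linalg.norm(a-b)
def crop(n,box,f,name):
    im=eyes.read_camera(n);l,t,r,b=box;c=cv2.resize(im[t:b,l:r],None,fx=f,fy=f,interpolation=cv2.INTER_CUBIC);cv2.imwrite("pics/"+name,c[:,:,::-1])
E
python3 - <<'E'
from h import *
np.set_printoptions(precision=4,suppress=True)
crop("side",(240,230,350,430),3,"sc1.png")
crop("top",(150,205,310,285),5,"tc1.png")
crop("top",(340,140,490,290),4,"ts1.png")
for n in ["knob_a","plate_tab","plate_hole","plate_eye","wide_plate","narrow_plate","scale","hook_seat","board","knob_b"]:
    for c in("top","side"):
        print(n,c,[(np.round(d["location"],1).tolist(),round(d["confidence"],2)) for d in models.mark_of(n,c)][:4])
for n in ["wide_plate","narrow_plate","scale","board"]:
    for c in("top","side"):
        print(n,c,[(np.round(d["box"],1).tolist(),round(d["confidence"],2)) for d in models.search_frame(n,c)][:4])
print(ctrl.get_state()["t"])
E
```

```text
knob_a top [([284.1, 249.4], 0.76), ([208.8, 237.3], 0.75)]
knob_a side [([325.3, 244.4], 0.7), ([293.4, 297.8], 0.51), ([356.4, 241.2], 0.34)]
plate_tab top [([249.5, 250.2], 0.54), ([194.3, 237.7], 0.21)]
plate_tab side [([316.8, 258.9], 0.67), ([387.7, 365.4], 0.34), ([387.8, 253.2], 0.25)]
plate_hole top [([243.9, 247.7], 0.65)]
plate_hole side [([313.0, 300.6], 0.77)]
plate_eye top [([255.0, 250.7], 0.42)]
plate_eye side [([317.3, 270.8], 0.67)]
wide_plate top [([259.1, 251.1], 0.52)]
wide_plate side [([317.8, 315.1], 0.92), ([293.1, 297.4], 0.38)]
narrow_plate top [([193.8, 235.7], 0.61)]
narrow_plate side [([288.2, 371.5], 0.56)]
scale top [([449.1, 181.5], 0.86), ([387.1, 234.0], 0.73), ([198.7, 236.0], 0.4)]
scale side [([311.5, 243.2], 0.64), ([280.7, 213.6], 0.56)]
hook_seat top [([390.6, 233.9], 0.74), ([469.4, 185.7], 0.69), ([406.9, 250.0], 0.64), ([252.5, 249.9], 0.23)]
hook_seat side [([330.9, 180.3], 0.76), ([285.0, 176.5], 0.57), ([347.8, 332.6], 0.4), ([388.6, 362.6], 0.32)]
board top [([235.9, 245.5], 0.94), ([390.0, 234.7], 0.22)]
board side [([305.4, 354.6], 0.75), ([353.0, 333.7], 0.74), ([328.4, 391.9], 0.27), ([391.6, 253.3], 0.26)]
knob_b top [([284.1, 249.4], 0.76), ([208.8, 237.3], 0.75)]
knob_b side [([325.3, 244.4], 0.7), ([293.4, 297.8], 0.51), ([356.4, 241.2], 0.34)]
wide_plate top [([155.9, 216.5, 297.2, 273.3], 0.4)]
wide_plate side [([306.7, 247.9, 334.1, 336.3], 0.97)]
narrow_plate top [([156.2, 219.2, 297.8, 274.8], 0.54)]
narrow_plate side []
scale top [([362.0, 195.7, 415.3, 261.7], 0.95), ([431.2, 154.2, 469.7, 204.7], 0.63), ([157.6, 217.6, 295.3, 272.9], 0.19)]
scale side [([288.7, 171.5, 340.0, 256.9], 0.67), ([262.2, 167.9, 293.7, 221.3], 0.67)]
board top [([153.3, 215.5, 300.5, 273.4], 0.77)]
board side [([251.1, 242.6, 341.0, 424.2], 0.91)]
1.65
```

View pics/sc1.png

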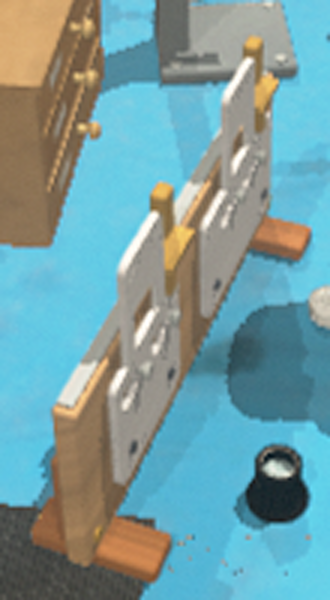

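View pics/tc1.png

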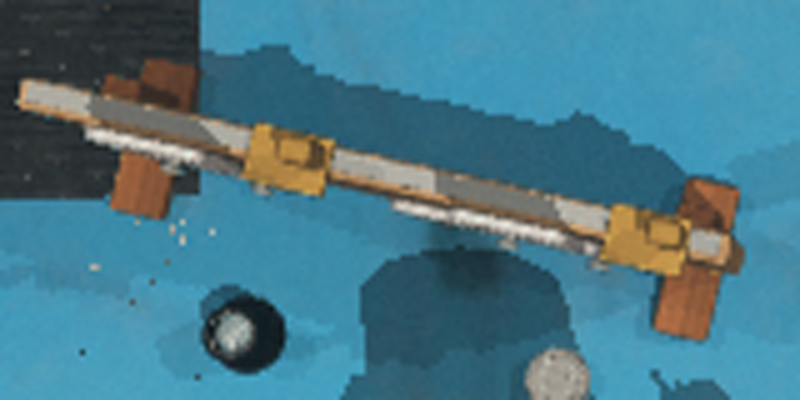

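View pics/ts1.png

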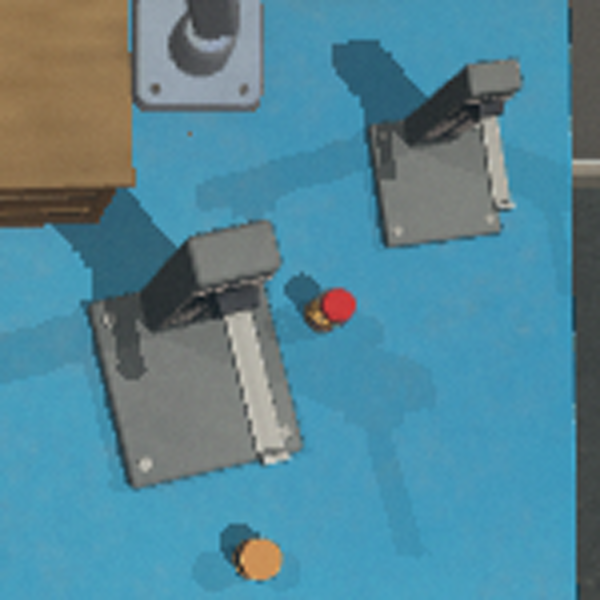

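```bash
python3 - <<'E'
from h import *
np.set_printoptions(precision=4,suppress=True)
for p in [(153.4,226),(154.3,221),(295.6,258),(296.4,252)]:
    print(p,onz("top",p,.149))
print("knobs"); 
for p in [(209.5,234.5),(283,251)]: print(onz("top",p,.193))
print(tri((284.1,249.4),(325.3,244.4)),tri((208.8,237.3),(293.4,297.8)))
# scale base corners z=.014
for p in [(90,302),(135,488),(300,447),(265,280)]: print(onz("top",(340+p[0]/4,140+p[1]/4),.014))
for p in [(372,125),(387,246),(500,232)]: print(onz("top",(340+p[0]/4,140+p[1]/4),.014))
print(onz("top",(340+235/4,140+240/4),.233))
crop("top",(270,225,310,255+0),16,"tb_r.png")
crop("side",(295,235,345,335),6,"sb_r.png")
crop("side",(250,290,310,430),5,"sb_l.png")
E
```

```text
(153.4, 226) [0.5806 0.3462 0.149 ]
(154.3, 221) [0.5926 0.3444 0.149 ]
(295.6, 258) [0.5073 0.0051 0.149 ]
(296.4, 252) [0.5217 0.0034 0.149 ]
knobs
[0.5577 0.201  0.193 ]
[0.5214 0.0319 0.193 ]
(array([0.5218, 0.0298, 0.1853]), np.float64(0.007497902869056363)) (array([0.5548, 0.2061, 0.1793]), np.float64(0.004931793739038305))
[ 0.6291 -0.167   0.014 ]
[ 0.5038 -0.1977  0.014 ]
[ 0.5324 -0.3088  0.014 ]
[ 0.6454 -0.2854  0.014 ]
[ 0.7524 -0.3586  0.014 ]
[ 0.6695 -0.3683  0.014 ]
[ 0.6799 -0.4452  0.014 ]
[ 0.6354 -0.2269  0.233 ]
```

View pics/sb_r.png

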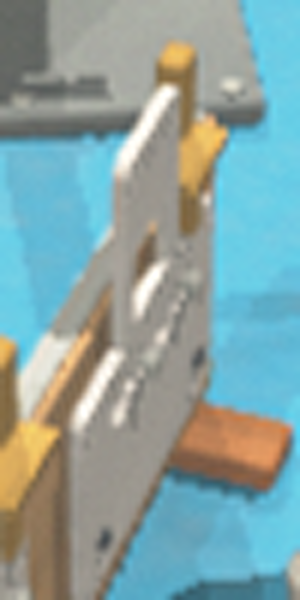

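View pics/sb_l.png

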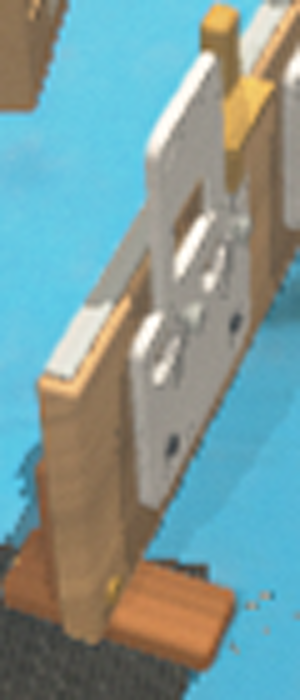

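```bash
cat >> h.py <<'E'
BY=np.radians(-12.13);BO=np.array([.544,.1757,0])
def setb(o,y):
    global BO,BY;BO=np.array(o);BY=y
def bR(): c,s=np.cos(BY),np.sin(BY);return np.array([[c,-s,0],[s,c,0],[0,0,1]])
def b2w(p): return (bR()@np.atleast_2d(p).T).T+BO
def w2b(p): return (bR().T@(np.atleast_2d(p)-BO).T).T
def onface(n,px,x):
    o,d=ray(n,px);R=bR();ox=(R.T@(o-BO))[0];dx=(R.T@d)[0];return w2b(o+d*(x-ox)/dx)[0]
E
python3 - <<'E'
from h import *
np.set_printoptions(precision=4,suppress=True)
L=dict(neckTL=(150,150),neckTR=(210,58),bodyTL=(137,330),bodyBL=(145,508),bodyBR=(245,320),hole1=(160,375),hole2=(212,275))
for k,p in L.items(): print("L",k,onface("side",(250+p[0]/5,290+p[1]/5),-.0075)*1000)
R=dict(neckTL=(120,165),neckTR=(178,90),bodyTL=(75,425),bodyBL=(75,600),bodyTR=(210,190),bodyBR=(210,380))
for k,p in R.items(): print("R",k,onface("side",(295+p[0]/6,235+p[1]/6),-.0075)*1000)
# top check
for p in [(88,132),(397,205)]: print(onface("top",(150+p[0]/5,205+p[1]/5),-.0075)*1000)
# board corners in side
for p in [(40,378),(130,298)]: print("bd",onface("side",(250+p[0]/5,290+p[1]/5),0)*1000, w2b(onz("side",(250+p[0]/5,290+p[1]/5),.149))*1000)
im=eyes.read_camera("side").copy(); im2=eyes.read_camera("top").copy()
f=5
def draw(n,im,box,out,f):
    l,t,r,b=box;c=cv2.resize(im[t:b,l:r],None,fx=f,fy=f,interpolation=cv2.INTER_CUBIC)[:,:,::-1].copy()
    def poly(P,col):
        q=(proj(n,b2w(np.array(P)/1000.))-[l,t]+.5)*f; cv2.polylines(c,[np.round(q).astype(int)],True,col,1)
    poly([(0,-175,149),(0,175,149),(16,175,149),(16,-175,149)],(0,0,255))
    for y0,jj in((94,0),(-76,3)):
        for hw,col in((70,(0,255,0)),(49,(255,0,255))):
            poly([(-7.5,y0+hw,45),(-7.5,y0+hw,135),(-7.5,y0+28,135),(-7.5,y0+28,211),(-7.5,y0-28,211),(-7.5,y0-28,135),(-7.5,y0-hw,135),(-7.5,y0-hw,45)],col)
        k=y0-66-jj
        poly([(2,k-8,193),(2,k+8,193),(14,k+8,193),(14,k-8,193)],(255,0,0))
    cv2.imwrite("pics/"+out,c)
draw("side",im,(240,230,350,430),"ov_s.png",4-1)
draw("top",im2,(150,205,310,285),"ov_t.png",5)
E
```

```text
L neckTL [ -7.5    123.2778 209.5141]
L neckTR [ -7.5     71.4635 206.7167]
L bodyTL [ -7.5    141.4411 141.7756]
L bodyBL [ -7.5    144.5629  50.6486]
L bodyBR [-7.5    46.3506 46.815 ]
L hole1 [ -7.5    125.8057 101.7309]
L hole2 [ -7.5     76.9383 103.4638]
R neckTL [ -7.5    -46.8154 209.7742]
R neckTR [  -7.5    -105.7973  201.0907]
R bodyTL [ -7.5     -3.5635 133.0181]
R bodyBL [-7.5    -1.7732 53.612 ]
R bodyTR [  -7.5    -145.7637  129.3304]
R bodyBR [  -7.5    -152.1762   30.4773]
[ -7.5    100.7079 257.0878]
[ -7.5    -21.4474 185.5771]
bd [ -0.     195.8145 174.4594] [[ 11.2988 176.8744 149.    ]]
bd [  0.     130.414  143.3645] [[ -2.3664 135.0187 149.    ]]
```

View pics/ov_s.png

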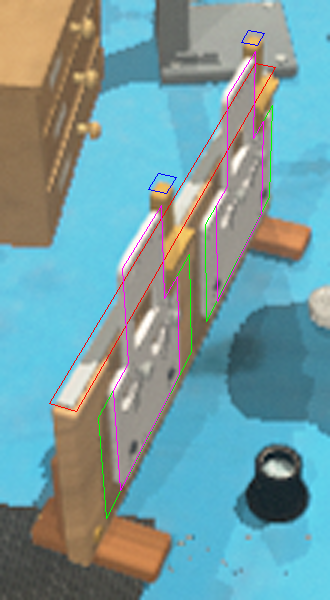

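View pics/ov_t.png

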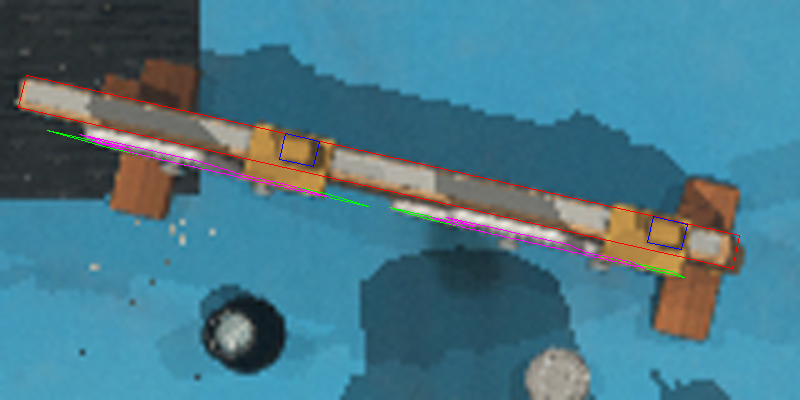

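```bash
python3 - <<'E'
from h import *
np.set_printoptions(precision=4,suppress=True)
crop("top",(385,205,425,265),10,"th.png")
crop("side",(280,165,350,260),8,"sh.png")
for n in ["rubber_blower","thread_spool","part_bottle_1","eye_loupe_2","round_tin"]:
    m=[np.round(d["location"],1) for d in models.mark_of(n,"top")][:3]
    print(n,[(p,onz("top",p,0)) for p in m])
print(ctrl.get_state()["t"])
E
```

```text
rubber_blower [(array([292.4, 295.5]), array([0.4116, 0.0202, 0.    ])), (array([196.1, 238.6]), array([0.5631, 0.2839, 0.    ]))]
thread_spool [(array([403.6, 282.3]), array([ 0.45  , -0.2805,  0.    ]))]
part_bottle_1 [(array([420.6, 218.5]), array([ 0.6244, -0.3274,  0.    ]))]
eye_loupe_2 [(array([196.3, 270.2]), array([0.4774, 0.281 , 0.    ]))]
round_tin [(array([262.8, 282.2]), array([0.4467, 0.1007, 0.    ])), (array([237.3, 246.2]), array([0.5435, 0.1716, 0.    ]))]
2.25
```

View pics/th.png

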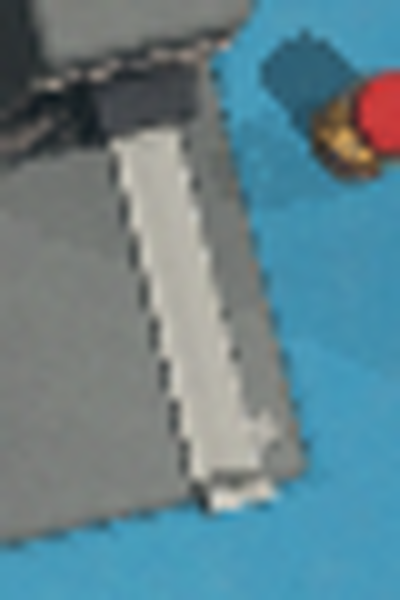

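View pics/sh.png

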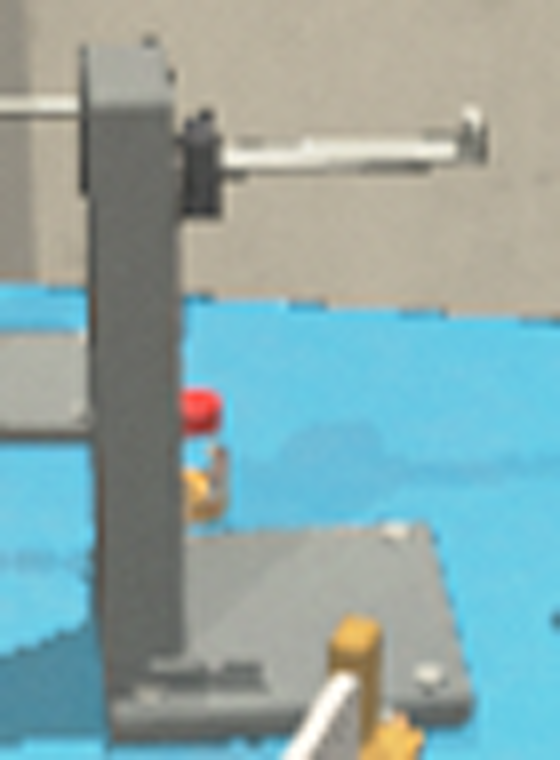

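View pics/tb_r.png

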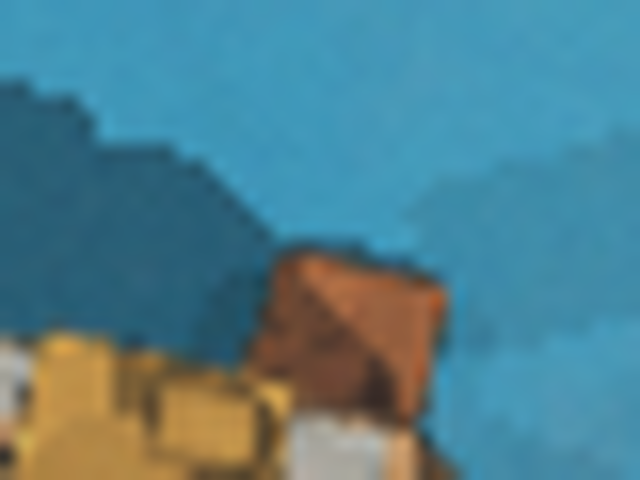

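```bash
python3 - <<'E'
from h import *
np.set_printoptions(precision=4,suppress=True)
T=lambda p:(385+p[0]/10,205+p[1]/10)
a=onz("top",T((148,140)),.2); b=onz("top",T((225,470)),.2); l=onz("top",T((240,488)),.21)
print(a,b,l,np.linalg.norm(a-b),np.degrees(np.arctan2(*(a-b)[[1,0]])))
# side crop: lip
S=lambda p:(280+p[0]/8,165+p[1]/8)
print(tri(T((240,488)),S((472,112))), tri(T((148,140)),S((228,155))))
s=b[:2]+(a-b)[:2]/np.linalg.norm(a-b)*.0115
print("seat",s)
# knob b more exact, z=.193 top
print("knobb",w2b(onz("top",(270+205/16,225+418/16),.193))*1000)
print("board right end",[w2b(onz("top",(270+x/16,225+y/16),.149))*1000 for x,y in((290,418),(415,430))])
yb=-.076
print("knob est",b2w((.008,-.1453,.183)),"tab",b2w((-.005,-.0775,.193)))
E
```

```text
[ 0.5971 -0.235   0.2   ] [ 0.5216 -0.2525  0.2   ] [ 0.517  -0.2539  0.21  ] 0.07753886847377045 13.030141482627196
(array([ 0.5159, -0.2545,  0.2077]), np.float64(0.002487363680000754)) (array([ 0.5964, -0.236 ,  0.1952]), np.float64(0.002647185037083918))
seat [ 0.5328 -0.2499]
knobb [[   7.7811 -144.9783  193.    ]]
board right end [array([[  12.0992, -153.3979,  149.    ]]), array([[  14.4509, -171.9994,  149.    ]])]
knob est [[0.5213 0.032  0.183 ]] tab [[0.5228 0.101  0.193 ]]
```

Emit:
send_rows([
  [[0,0,-13,0,0,-0.1132,0.1],[0,0,-13,0,0,-0.1132,0.1],[0,0,-13,0,0,-0.1132,0.1],[0,0,-13,0,0,-0.1132,0.1],[0,0,-13,0,0,-0.1132,0.1],[0,0,-13,0,0,-0.1132,0.1],[0,0,-13,0,0,-0.1132,0.1],[0,0,-13,0,0,-0.1132,0.1],[0,0,-13,0,0,-0.1132,0.1],[0,0,-13,0,0,-0.1132,0.1]],
], squeeze=30)

```text
t: 3.08
eef_pos: [0.1406, -0.6089, 0.3809]
eef_rot: [180.0, 0.0, 78.2]
force: [0.5, -0.8, 0.2]
grip_width: 0.047
```

```bash
cat >> h.py <<'E'
from scipy.spatial.transform import Rotation as Ro
def toolshift(target,yaw=None):
    s=ctrl.get_state();R=Ro.from_euler("xyz",s["eef_rot"],degrees=True)
    d=R.inv().apply(np.array(target)-s["eef_pos"])*1000
    print("pos",s["eef_pos"],"rot",s["eef_rot"],"shift",d,"w",s["grip_width"],"F",s["force"],"t",s["t"])
    if yaw is not None:
        rv=(R.inv()*Ro.from_euler("xyz",[180,0,yaw],degrees=True)).as_rotvec();print("rotvec",rv)
np.set_printoptions(precision=4,suppress=True)
E
python3 -c "
from h import *
toolshift([.5213,.032,.26],77.87)"
```

```text
pos [ 0.1406 -0.6089  0.3809] rot [179.9981   0.0029  78.1739] shift [705.3809 241.3009 120.9214] w 0.04700080022557536 F [ 0.5496 -0.7663  0.1574] t 3.0833
rotvec [0.     0.0001 0.0053]
```

Emit:
send_rows([
  [[35,12,0,0,0,0,0.1],[35,12,0,0,0,0,0.1],[35,12,0,0,0,0,0.1],[35,12,0,0,0,0,0.1],[35,12,0,0,0,0,0.1],[35,12,0,0,0,0,0.1],[35,12,0,0,0,0,0.1],[35,12,0,0,0,0,0.1],[35,12,0,0,0,0,0.1],[35,12,0,0,0,0,0.1]],
])

```text
t: 3.92
eef_pos: [0.332, -0.2904, 0.3806]
eef_rot: [180.0, 0.0, 77.8]
force: [-0.0, -1.1, 0.3]
grip_width: 0.0471
```

Emit:
send_rows([
  [[35,12,0,0,0,0,0.1],[35,12,0,0,0,0,0.1],[35,12,0,0,0,0,0.1],[35,12,0,0,0,0,0.1],[35,12,0,0,0,0.005,0.1],[35,12,20,0,0,0,0.1],[35,12,25,0,0,0,0.1],[35,12,25,0,0,0,0.1],[35,12,25,0,0,0,0.1],[35,12,25,0,0,0,0.1]],
])

```text
t: 4.75
eef_pos: [0.5186, 0.0174, 0.2665]
eef_rot: [179.9, -0.0, 77.6]
force: [-0.2, -1.0, -0.1]
grip_width: 0.0471
```

```bash
python3 -c "
from h import *
crop('side',(250,150,410,310),4,'s2.png')
crop('top',(220,180,340,300),5,'t2.png')
toolshift([.5213,.032,.183],77.87)"
```

```text
pos [0.5165 0.0197 0.2618] rot [-179.4806   -0.0535   77.8573] shift [12.9407  2.8693 78.7974] w 0.046970682840363966 F [-0.3173  0.0281 -0.7765] t 4.85
rotvec [-0.0091 -0.0009 -0.0002]
```

View pics/s2.png

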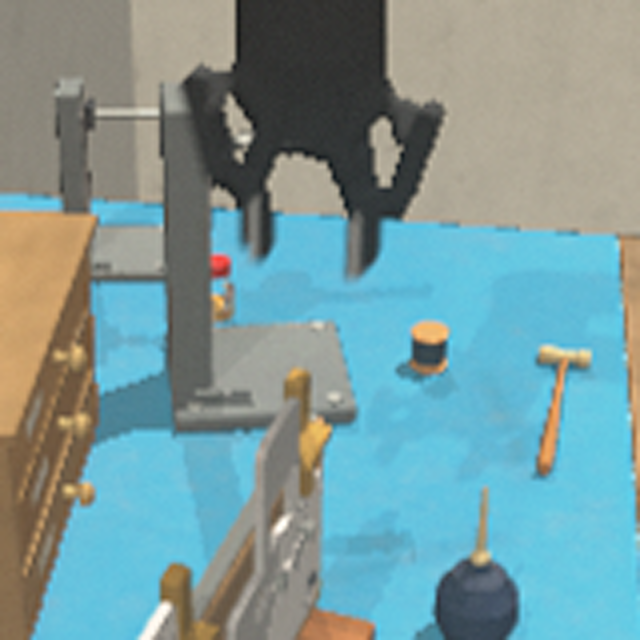

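View pics/t2.png

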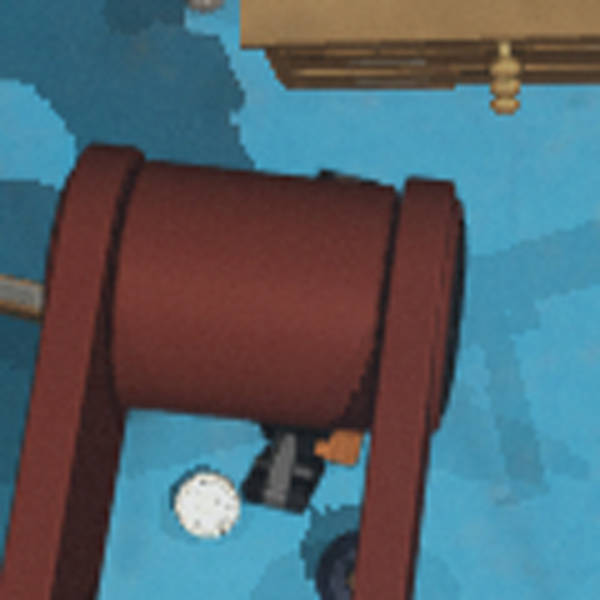

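Emit:
send_rows([
  [[6.5,1.5,10,0,0,0,0.1],[6.5,1.5,15,0,0,0,0.1],[0,0,15,0,0,0,0.1],[0,0,0,0,0,0,0.1],[0,0,0,0,0,0,0.1]],
])

```text
t: 5.27
eef_pos: [0.5233, 0.0269, 0.2271]
eef_rot: [-180.0, 0.0, 77.5]
force: [-0.4, -0.6, 0.7]
grip_width: 0.0471
```

```bash
python3 -c "
from h import *
crop('side',(280,170,370,270),6,'s3.png')
toolshift([.5213,.032,.183],77.87)
print(proj('side',ctrl.get_state()['eef_pos']),proj('side',[.5213,.032,.193]))"
```

```text
pos [0.524  0.0269 0.2282] rot [179.9176   0.001   77.4953] shift [ 4.4191 -3.8109 45.1538] w 0.04663864591844295 F [0.0424 0.1078 0.1802] t 5.3167
rotvec [ 0.0014  0.     -0.0065]
[[322.9914 226.8267]] [[323.752  241.8979]]
```

View pics/s3.png

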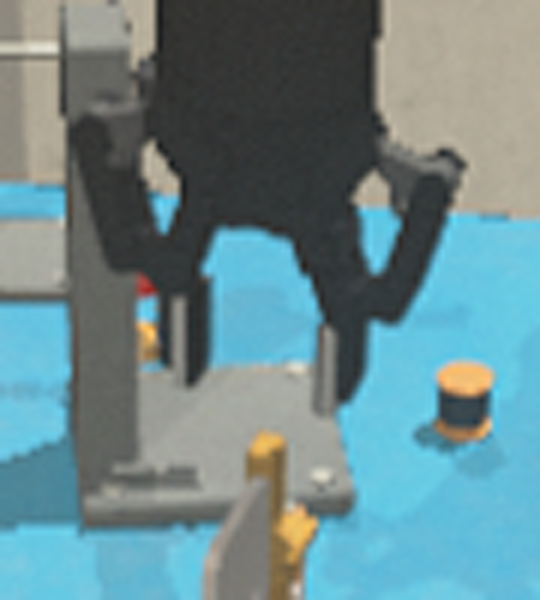

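Emit:
send_rows([
  [[2.2,-2,0,0,0,0,0.1],[2.2,-2,15,0,0,-0.006,0.1],[0,0,15,0,0,0,0.1],[0,0,15,0,0,0,0.1],[0,0,0,0,0,0,0.1],[0,0,0,0,0,0,-0.2],[0,0,0,0,0,0,-1],[0,0,0,0,0,0,-1],[0,0,0,0,0,0,-1],[0,0,0,0,0,0,-1]],
], squeeze=25)

```text
t: 6.15
eef_pos: [0.5204, 0.033, 0.1841]
eef_rot: [-179.9, -0.0, 77.9]
force: [-5.1, 0.6, 6.3]
grip_width: 0.0116
```

```bash
python3 -c "
from h import *
crop('side',(280,170,370,270),6,'s4.png')
toolshift([.5213,.032,.183],77.87)"
```

```text
pos [0.5204 0.0329 0.1841] rot [-179.9512   -0.0005   77.9147] shift [-0.748   1.0422  1.0798] w 0.011723398308147477 F [-5.0017  1.3886  5.0183] t 6.2
rotvec [-0.0009 -0.      0.0008]
```

View pics/s4.png

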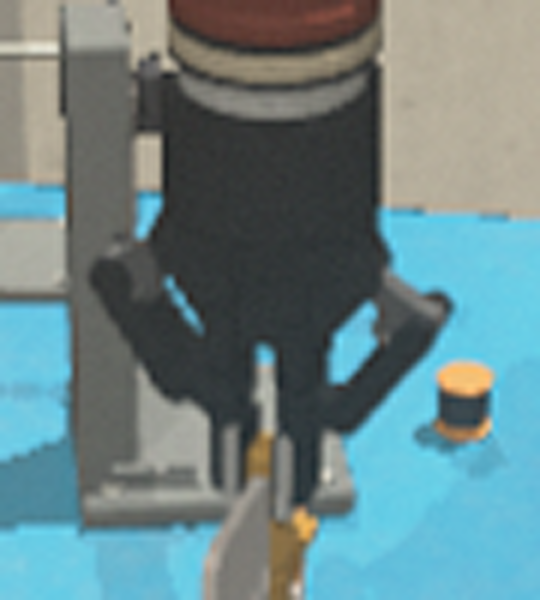

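Emit:
send_rows([
  [[-4,0,0,0,0,0,-1],[-4,0,0,0,0,0,-1],[-4,0,0,0,0,0,-1],[-4,0,0,0,0,0,-1],[-4,0,0,0,0,0,-1],[-4,0,0,0,0,0,-1],[-4,0,0,0,0,0,-1],[0,0,0,0,0,0,-1],[0,0,0,0,0,0,-1]],
])

```text
t: 6.95
eef_pos: [0.5145, 0.0053, 0.184]
eef_rot: [-179.9, 0.0, 77.9]
force: [-6.1, -0.9, 6.4]
grip_width: 0.0114
```

```bash
python3 -c "
from h import *
crop('side',(280,170,370,270),6,'s5.png')
toolshift([.5213,.032,.183],77.87);print(w2b(ctrl.get_state()['eef_pos']))"
```

```text
pos [0.5145 0.0053 0.184 ] rot [-179.9453    0.0214   77.9115] shift [27.4976  1.0898  1.0212] w 0.01142685467306724 F [-6.2126 -0.1273  5.2952] t 7.0
rotvec [-0.001   0.0004  0.0007]
[[ 0.0069 -0.1728  0.184 ]]
```

View pics/s5.png

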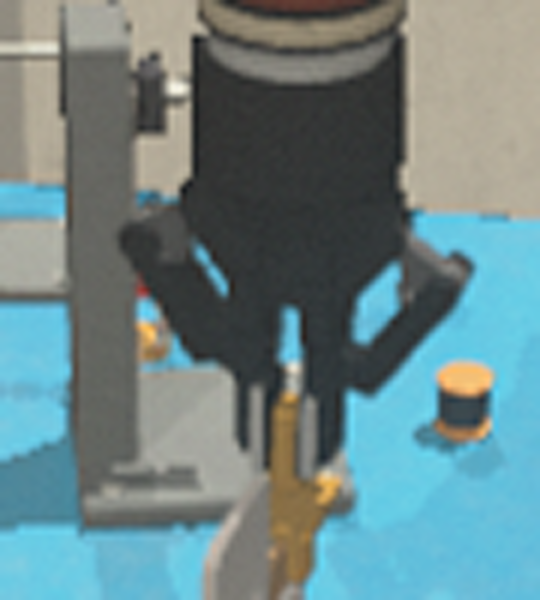

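Emit:
send_rows([
  [[0,0,0,0,0,0,0.1],[0,0,0,0,0,0,0.1],[0,0,0,0,0,0,0.1],[0,0,-25,0,0,0,0.1],[0,0,-30,0,0,0,0.1],[0,0,-25,0,0,0,0.1],[32,-4,0,0,0,0,0.1],[32,-4,0,0,0,0,0.1],[32,-4,0,0,0,0,0.1],[0,0,0,0,0,0,0.1]],
])

```text
t: 7.83
eef_pos: [0.5236, 0.1063, 0.2628]
eef_rot: [179.9, -0.2, 78.1]
force: [0.6, -0.6, -0.3]
grip_width: 0.0469
```

```bash
python3 -c "
from h import *
crop('side',(270,170,370,320),5,'s6.png')
crop('top',(200,205,310,285),7,'t6.png')
toolshift(b2w((-.006,-.076,.193))[0],77.87)
print(proj('side',ctrl.get_state()['eef_pos']),proj('side',b2w([-.005,-.0760,.211])))"
```

```text
pos [0.5233 0.1027 0.2622] rot [179.972    0.0241  78.062 ] shift [-0.248  -1.1708 69.2031] w 0.0469853064305966 F [-0.9945  0.503   0.1766] t 7.9333
rotvec [0.0005 0.0004 0.0034]
[[318.8251 232.3292]] [[318.7755 253.6612]]
```

View pics/s6.png

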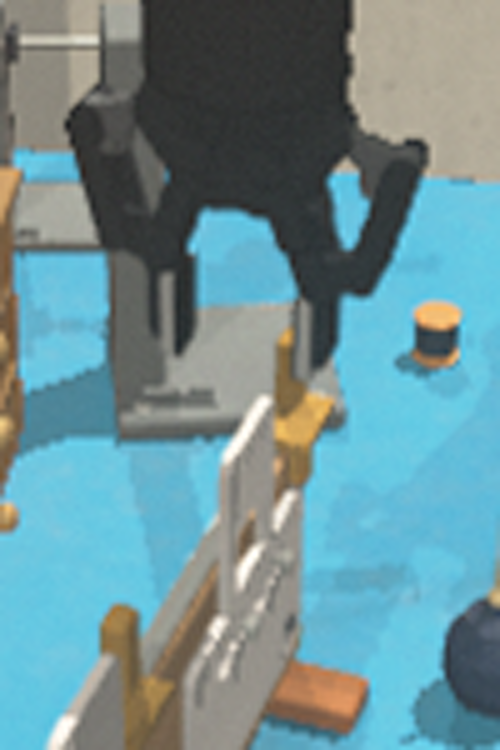

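View pics/t6.png

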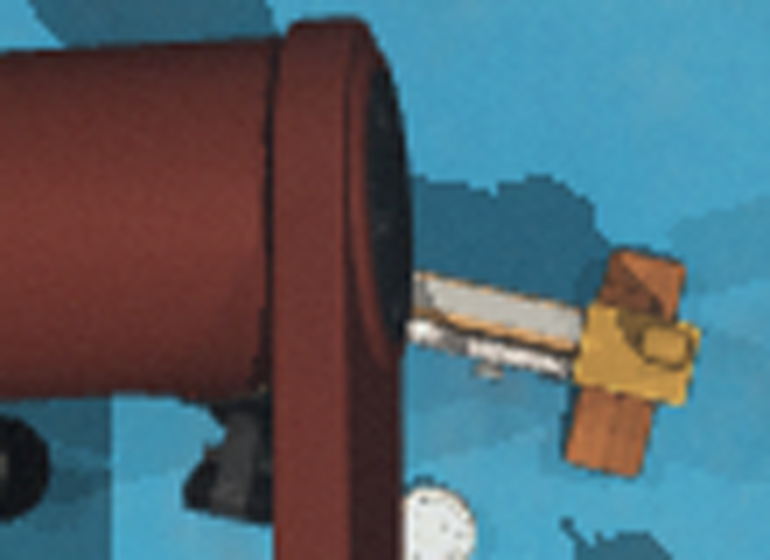

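Emit:
send_rows([
  [[0,-1,15,0,0,0.003,0.1],[0,0,15,0,0,0,0.1],[0,0,15,0,0,0,0.1],[0,0,15,0,0,0,0.1],[0,0,10,0,0,0,0.1],[0,0,0,0,0,0,0],[0,0,0,0,0,0,-1],[0,0,0,0,0,0,-1],[0,0,0,0,0,0,-1],[0,0,0,0,0,0,-1]],
], squeeze=40)

```text
t: 8.77
eef_pos: [0.523, 0.102, 0.1935]
eef_rot: [179.9, -0.0, 77.7]
force: [-0.5, -0.2, 1.4]
grip_width: 0.0045
```

```bash
python3 -c "
from h import *
crop('side',(270,170,370,320),5,'s7.png')
toolshift(b2w((-.006,-.076,.193))[0],77.87);print(w2b(ctrl.get_state()['eef_pos']))"
```

```text
pos [0.5231 0.102  0.1935] rot [179.8713  -0.0268  77.737 ] shift [ 0.4608 -1.042   0.5292] w 0.004828360860433838 F [0.1229 0.2183 2.1637] t 8.8167
rotvec [ 0.0022 -0.0005 -0.0023]
[[-0.005  -0.0765  0.1935]]
```

View pics/s7.png

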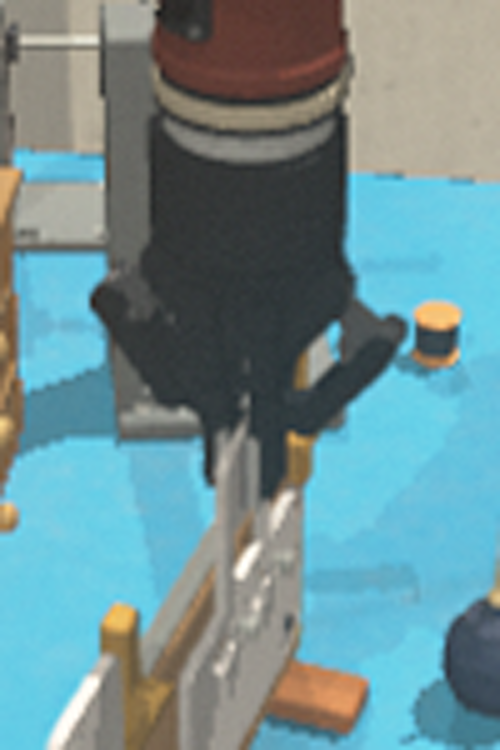

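Emit:
send_rows([
  [[0,0,-1.6,0,0,0,-1],[0,0,0,0,0,0,-1],[-4,0,0,0,0,0,-1],[-4,0,0,0,0,0,-1],[-4,0,0,0,0,0,-1],[-4,0,0,0,0,0,-1],[-4,0,0,0,0,0,-1],[0,0,0,0,0,0,-1],[0,0,0,0,0,0,-1],[0,0,0,0,0,0,-1]],
])

```text
t: 9.65
eef_pos: [0.518, 0.0824, 0.1937]
eef_rot: [-180.0, -0.0, 77.7]
force: [-0.3, 0.4, -2.3]
grip_width: 0.0045
```

```bash
python3 -c "
from h import *
crop('side',(290,230,350,330),7,'s8.png')
toolshift(b2w((-.006,-.096,.193))[0],77.87);print(w2b(ctrl.get_state()['eef_pos']))"
```

```text
pos [0.518  0.0825 0.1937] rot [-179.9957   -0.0071   77.7336] shift [ 0.5822 -0.1483  0.7478] w 0.004562338388392466 F [-1.3043  0.2253 -2.4274] t 9.7
rotvec [-0.0001 -0.0001 -0.0024]
[[-0.0059 -0.0966  0.1937]]
```

View pics/s8.png

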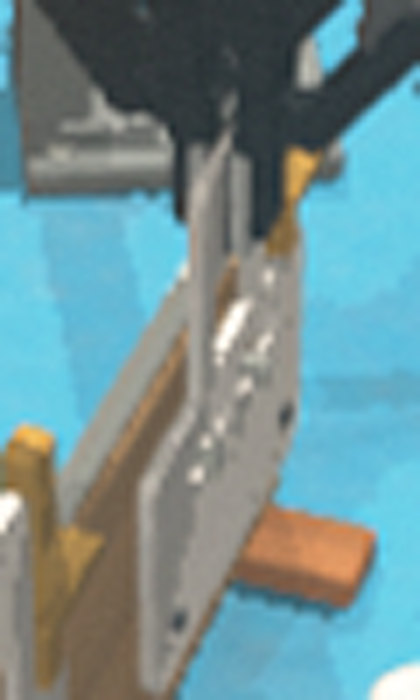

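Emit:
send_rows([
  [[-0.5,0,-1,0,0,0,-1],[0,0,0,0,0,0,-1],[0,-4,0,0,0,0,-1],[0,-4,0,0,0,0,-1],[0,-4,0,0,0,0,-1],[0,0,0,0,0,0,-1]],
])

```text
t: 10.2
eef_pos: [0.505, 0.0848, 0.1949]
eef_rot: [-179.9, 0.0, 77.8]
force: [0.6, -0.1, -1.7]
grip_width: 0.0045
```

```bash
python3 -c "
from h import *
crop('side',(290,230,350,330),7,'s9.png')
toolshift(b2w((-.006,-.096,.193))[0],77.87);print(w2b(ctrl.get_state()['eef_pos']))"
```

```text
pos [0.5056 0.0848 0.1951] rot [-179.987     0.0035   77.7592] shift [ 1.0042 12.4086  2.1314] w 0.004351913668934586 F [-0.8274  0.3274 -2.2894] t 10.25
rotvec [-0.0002  0.0001 -0.0019]
[[-0.0184 -0.097   0.1951]]
```

View pics/s9.png

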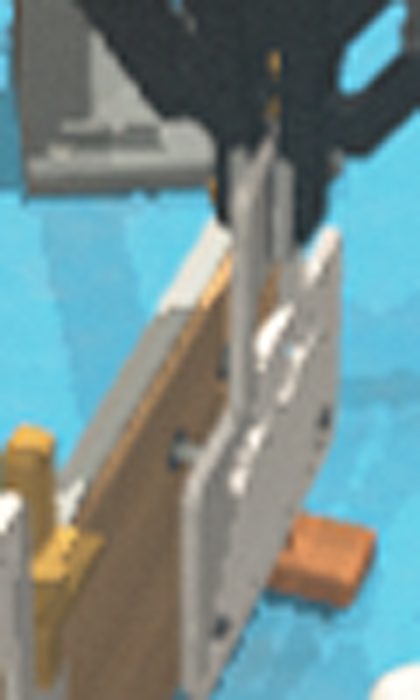

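Emit:
send_rows([
  [[0,-7,0,0,0,0,-1],[0,-8,0,0,0,0,-1],[0,-8,-5,0,0,0,-1],[0,0,-20,0,0,0,-1],[0,0,-25,0,0,0,-1],[0,0,-25,0,0,0,-1],[0,0,-20,0,0,0,-1],[0,0,-5,0,0,0,-1],[0,0,0,0,0,0,-1],[0,0,0,0,0,0,-1]],
])

```text
t: 11.08
eef_pos: [0.4829, 0.0895, 0.2941]
eef_rot: [-180.0, 0.0, 77.7]
force: [-0.9, 0.1, -1.7]
grip_width: 0.0044
```

```bash
python3 -c "
from h import *
crop('side',(240,130,380,310),4,'s10.png')
toolshift([.45,-.27,.30],103.6);
for i in range(1): print(ctrl.get_state()['force'])"
```

```text
pos [0.4824 0.0894 0.2931] rot [-179.8402    0.0415   77.7415] shift [-358.1344   44.5883   -6.7473] w 0.004561639801803588 F [ 0.1454 -0.294  -2.4038] t 11.1333
rotvec [-0.0029  0.0001 -0.4513]
[ 0.1454 -0.294  -2.4038]
```

View pics/s10.png

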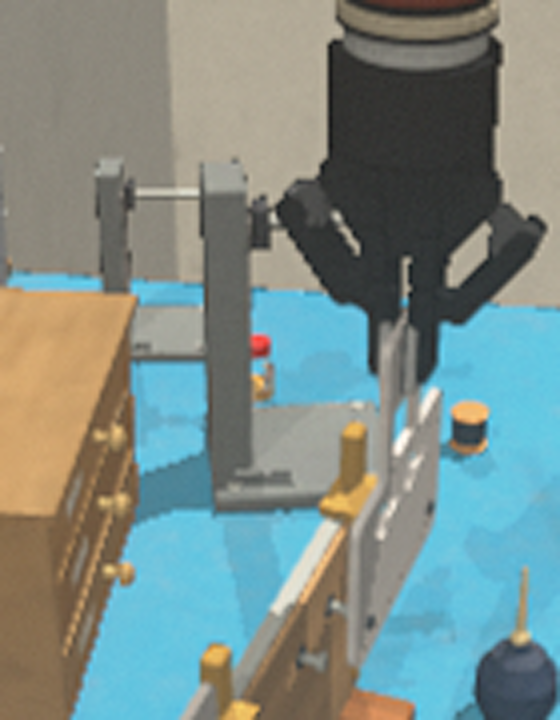

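Emit:
send_rows([
  [[0,-15,-10,0,0,0,-1],[-5,-15,-10,0,0,0,-1],[-25,5,0,0,0,0,-1],[-35,7.6,0,0,0,0,-1],[-35,7.6,0,0,0,0,-1],[-35,7.6,0,0,0,0,-1],[-35,7.6,0,0,0,0,-1],[-35,7.6,0,0,0,0,-1],[-35,7.6,0,0,0,0,-1],[-35,7.6,0,0,0,0,-1]],
])

```text
t: 11.97
eef_pos: [0.4514, -0.1864, 0.3123]
eef_rot: [-179.8, -0.1, 77.7]
force: [0.5, 0.9, -2.1]
grip_width: 0.0046
```

Emit:
send_rows([
  [[-35,7.6,0,0,0,0,-1],[-25,5,0,0,0,0,-1],[0,0,0,0,0,-0.09,-1],[0,0,0,0,0,-0.09,-1],[0,0,0,0,0,-0.09,-1],[0,0,0,0,0,-0.09,-1],[0,0,0,0,0,-0.09,-1],[0,0,0,0,0,0,-1],[0,0,0,0,0,0,-1]],
])

```text
t: 12.72
eef_pos: [0.4516, -0.246, 0.3127]
eef_rot: [-179.9, -0.2, 103.4]
force: [-0.3, 0.0, -1.6]
grip_width: 0.0044
```

```bash
python3 -c "
from h import *
crop('side',(270,120,390,250),5,'s11.png')
crop('top',(350,200,460,300),6,'t11.png')
toolshift([.475,-.264,.2415],103.6);
for i in range(1): print(ctrl.get_state()['force'])"
```

```text
pos [ 0.452  -0.2462  0.3135] rot [-179.9191   -0.0982  103.4231] shift [-22.751   18.3883  71.9732] w 0.004645142407255315 F [ 0.4204  0.4153 -2.3976] t 12.8167
rotvec [-0.0014 -0.0017 -0.0031]
[ 0.4204  0.4153 -2.3976]
```

View pics/s11.png

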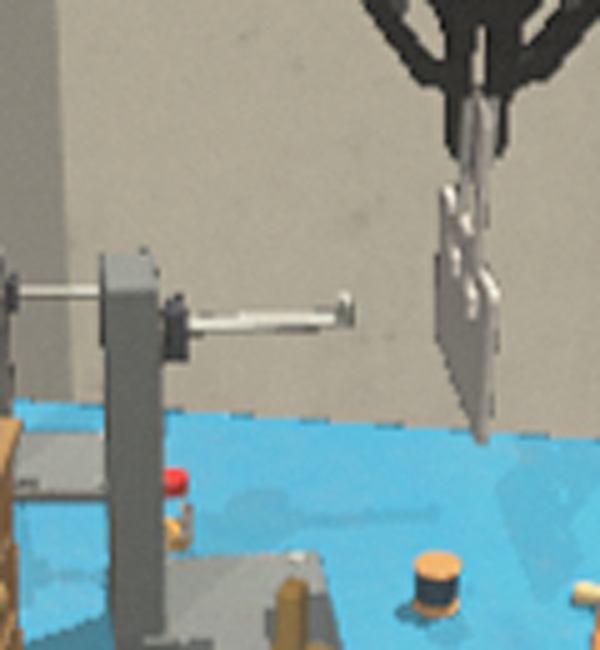

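View pics/t11.png

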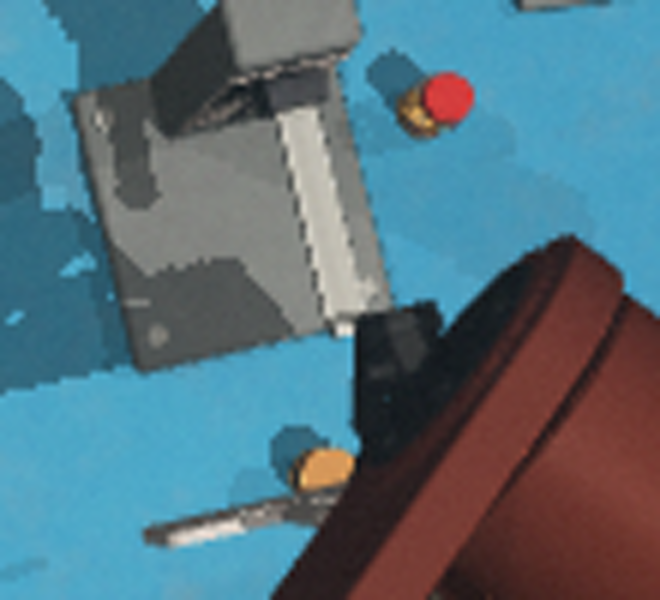

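```bash
python3 -c "
from h import *
crop('side',(340,120,390,220),7,'s12.png')
s=ctrl.get_state();p=s['eef_pos'];a=np.radians(13.42);Y=np.array([-np.sin(a),np.cos(a),0]);X=np.array([np.cos(a),np.sin(a),0])
for n,y,z in [('BL',70,-148),('BR',-70,-148),('bTL',70,-58),('neckTL',28,18),('eyeTL',18,-24),('bTR',-70,-58)]:
    for x in (-2.5,): q=proj('side',p+Y*y/1e3+X*x/1e3+[0,0,z/1e3])[0]; print(n,q,(q-[340,120]+.5)*7)
"
```

```text
BL [367.1444 208.2814] [193.5105 621.4695]
BR [357.4989 184.2116] [125.9924 452.9812]
bTL [369.5952 176.4773] [210.6662 398.8408]
neckTL [368.3342 140.8505] [201.8392 149.4536]
eyeTL [366.4046 155.3464] [188.3323 250.9247]
bTR [359.3111 154.5007] [138.6776 245.0051]
```

View pics/s12.png

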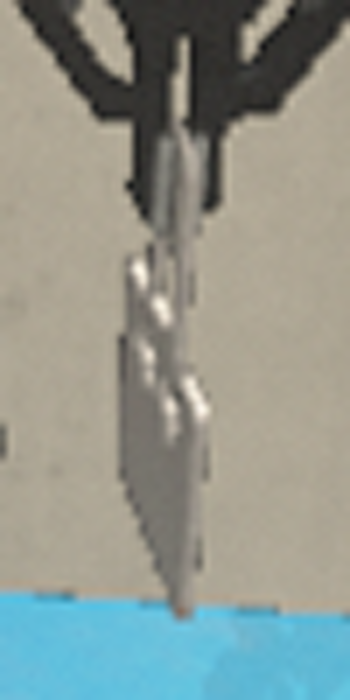

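Emit:
send_rows([
  [[-6,5,15,0,0,-0.003,-1],[-6,5,20,0,0,0,-1],[-6,5,20,0,0,0,-1],[-5,3.5,17,0,0,0,-1],[0,0,0,0,0,0,-1],[0,0,0,0,0,0,-1]],
])

```text
t: 13.37
eef_pos: [0.475, -0.264, 0.2415]
eef_rot: [-179.9, -0.2, 103.7]
force: [-0.5, 0.3, -1.7]
grip_width: 0.0043
```

```bash
python3 -c "
from h import *
crop('side',(300,140,380,240),7,'s13.png')
crop('top',(380,200,440,300),7,'t13.png')
toolshift([.533,-.25,.2415],103.6);
p=ctrl.get_state()['eef_pos'];a=np.radians(13.6);Y=np.array([-np.sin(a),np.cos(a),0]);X=np.array([np.cos(a),np.sin(a),0])
d=p-[.533,-.25,.2];print('scale frame',d@X,d@Y,d[2])
for n,y,z in [('eyeTL',18,-24),('eyeTR',-18,-24),('eyeBL',18,-54),('eyeBR',-18,-54)]:
    q=proj('side',p+Y*y/1e3+[0,0,z/1e3])[0]; print(n,q,(q-[300,140]+.5)*7)
print('lip',(proj('side',[.516,-.2545,.21])-[300,140]+.5)*7)
"
```

```text
pos [ 0.4762 -0.2648  0.244 ] rot [179.9473   0.0634 103.6764] shift [ 0.9411 58.7092  2.5282] w 0.004652395055525643 F [ 0.1894  0.2048 -0.6748] t 13.4667
rotvec [0.0009 0.0011 0.0013]
scale frame -0.0587101580092077 -0.0010166627121584006 0.043975216490073465
eyeTL [354.9258 176.927 ] [387.9803 261.9889]
eyeTR [352.5963 171.2395] [371.6738 222.1766]
eyeBL [354.3481 187.0928] [383.9369 333.1495]
eyeBR [352.0649 181.2315] [367.9542 292.1205]
lip [[273.1818 270.6924]]
```

View pics/s13.png

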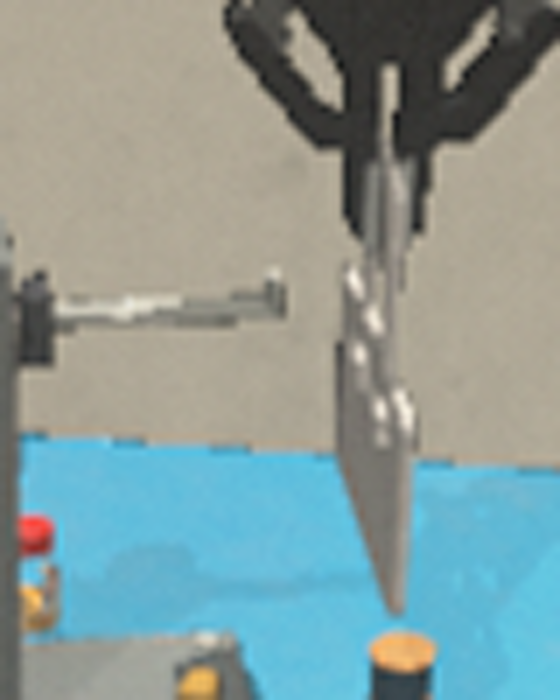

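View pics/t13.png

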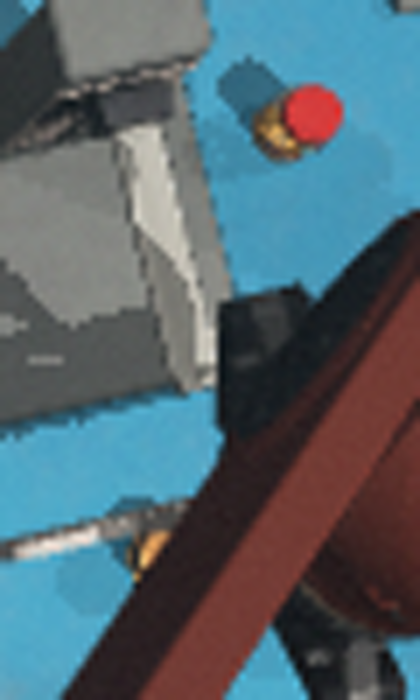

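Emit:
send_rows([
  [[1,10,0.5,0,0,0,-1],[0,10,0.5,0,0,0,-1],[0,10,0,0,0,0,-1],[0,6,0,0,0,0,-1],[0,6,0,0,0,0,-1],[0,0,0,0,0,0,-1]],
])

```text
t: 13.97
eef_pos: [0.5178, -0.2532, 0.242]
eef_rot: [180.0, 0.0, 103.8]
force: [-0.8, -0.8, -2.7]
grip_width: 0.0044
```

```bash
python3 -c "
from h import *
crop('side',(300,140,380,240),7,'s14.png')
toolshift([.533,-.25,.2415],103.6);
p=ctrl.get_state()['eef_pos'];a=np.radians(13.6);Y=np.array([-np.sin(a),np.cos(a),0]);X=np.array([np.cos(a),np.sin(a),0])
d=p-[.533,-.25,.2];print('scale frame',d@X,d@Y,d[2])
"
```

```text
pos [ 0.5171 -0.2534  0.2418] rot [-179.9901   -0.002   103.7563] shift [-0.5312 16.2878  0.2536] w 0.004604886162896206 F [ 0.0611 -0.1557 -2.0889] t 14.0167
rotvec [-0.0002 -0.      0.0027]
scale frame -0.016289147037465743 0.0004867915553857153 0.041756446139442766
```

View pics/s14.png

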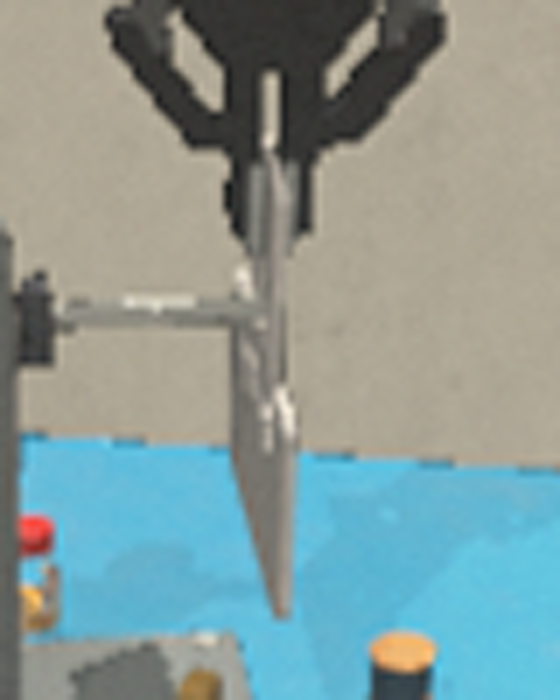

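Emit:
send_rows([
  [[0,6,0,0,0,0,-1],[0,6,0,0,0,0,-1],[0,6,0,0,0,0,-1],[0,6,0,0,0,0,-1],[0,0,0,0,0,0,-1]],
])

```text
t: 14.43
eef_pos: [0.5409, -0.2478, 0.2419]
eef_rot: [179.9, 0.0, 103.7]
force: [-0.3, 0.4, -2.1]
grip_width: 0.0047
```

```bash
python3 -c "
from h import *
crop('side',(290,140,370,240),7,'s15.png')
toolshift([.533,-.25,.2415],103.6);
p=ctrl.get_state()['eef_pos'];a=np.radians(13.6);Y=np.array([-np.sin(a),np.cos(a),0]);X=np.array([np.cos(a),np.sin(a),0])
d=p-[.533,-.25,.2];print('scale frame',d@X,d@Y,d[2])
"
```

```text
pos [ 0.5403 -0.2478  0.2418] rot [179.9945   0.0038 103.729 ] shift [-0.3624 -7.5839  0.302 ] w 0.0047589785517624175 F [-0.554   0.3478 -1.5832] t 14.4833
rotvec [0.0001 0.0001 0.0023]
scale frame 0.007583048941658666 0.0003794586193914557 0.04180268601355325
```

View pics/s15.png

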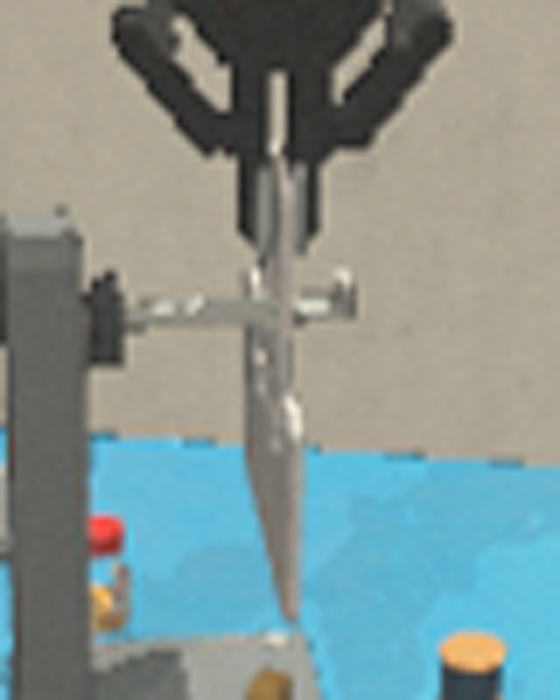

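Emit:
send_rows([
  [[0,0,5,0,0,0,-1],[0,0,5,0,0,0,-1],[0,0,5,0,0,0,-1],[0,0,4,0,0,0,-1],[0,0,4,0,0,0,-1],[0,0,4,0,0,0,-1],[0,0,4,0,0,0,-1],[0,0,3,0,0,0,-1],[0,0,0,0,0,0,-1],[0,0,0,0,0,0,-1]],
])

```text
t: 15.32
eef_pos: [0.5396, -0.2481, 0.2078]
eef_rot: [-180.0, -0.0, 103.7]
force: [-0.3, 0.9, 0.4]
grip_width: 0.0046
```

```bash
python3 -c "
from h import *
crop('side',(290,140,370,240),7,'s16.png')
toolshift([.533,-.25,.2415],103.6)
"
```

```text
pos [ 0.5397 -0.248   0.208 ] rot [179.9995   0.0051 103.6958] shift [ -0.3101  -7.0117 -33.5016] w 0.004617173190368183 F [-1.8793  0.428  -0.0025] t 15.3667
rotvec [0.     0.0001 0.0017]
```

View pics/s16.png

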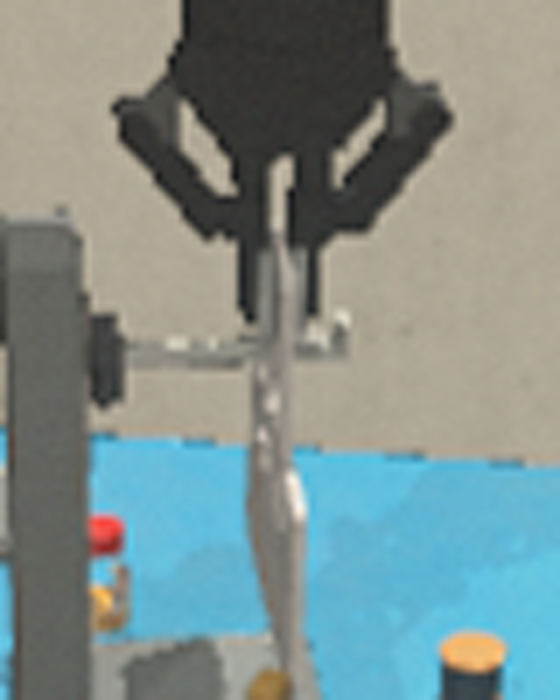

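Emit:
send_rows([
  [[0,0,0,0,0,0,-0.74],[0,0,0,0,0,0,-0.74],[0,0,0,0,0,0,-0.74],[0,0,0,0,0,0,-0.74]],
])

```text
t: 15.7
eef_pos: [0.54, -0.2481, 0.2081]
eef_rot: [180.0, 0.0, 103.7]
force: [-0.7, -0.5, -0.3]
grip_width: 0.0113
```

```bash
python3 -c "
from h import *
crop('side',(290,140,370,240),7,'s17.png')
toolshift([.533,-.25,.2415],103.6)
"
```

```text
pos [ 0.5399 -0.2481  0.2081] rot [179.9695   0.0249 103.6944] shift [ -0.2406  -7.1551 -33.4373] w 0.011124494158514178 F [ 0.4634 -0.103  -0.1434] t 15.75
rotvec [0.0005 0.0004 0.0016]
```

View pics/s17.png

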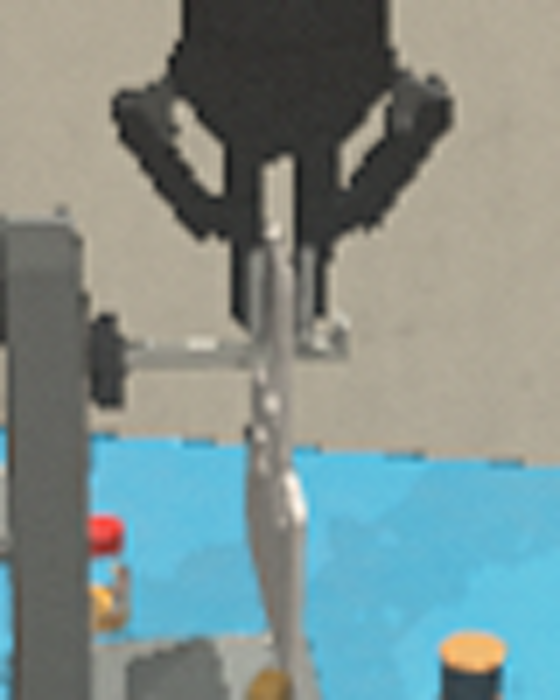

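Emit:
send_rows([
  [[0,1.2,0,0,0,0,-0.72],[0,0,-5,0,0,0,-0.72],[0,0,-8,0,0,0,-0.72],[0,0,-10,0,0,0,-0.7],[0,0,-15,0,0,0,-0.6],[0,0,-20,0,0,0,-0.5],[0,0,-25,0,0,0,-0.5],[0,0,-30,0,0,0,-0.5],[0,0,-20,0,0,0,-0.5],[0,0,0,0,0,0,-0.5]],
])

```text
t: 16.58
eef_pos: [0.5434, -0.2492, 0.3491]
eef_rot: [179.5, 0.5, 103.7]
force: [0.4, -0.1, 2.2]
grip_width: 0.0213
```

```bash
python3 -c "
from h import *
crop('side',(280,120,370,240),6,'s18.png')
crop('top',(340,170,480,290),5,'t18.png')
toolshift([.533,-.25,.2415],103.6)
"
```

```text
pos [ 0.5415 -0.2481  0.3431] rot [179.8364   0.1622 103.6912] shift [  0.4433  -8.9865 101.5538] w 0.021108242766838207 F [-0.321   0.2525 -0.741 ] t 16.6833
rotvec [0.0029 0.0028 0.0016]
```

View pics/s18.png

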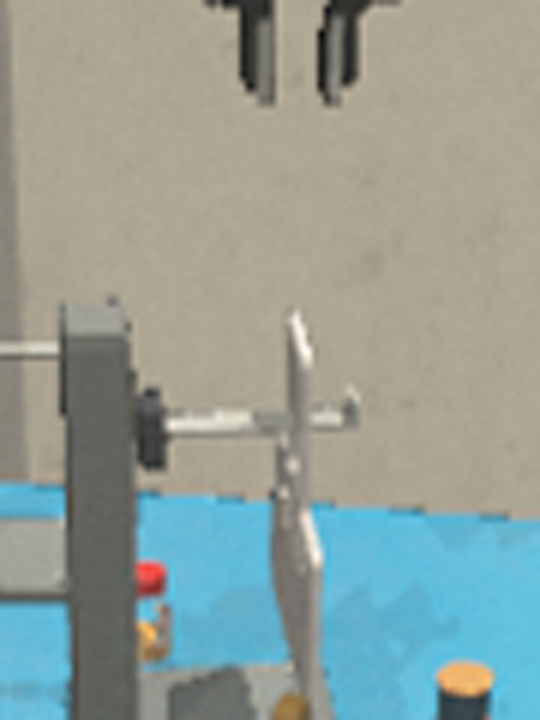

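View pics/t18.png

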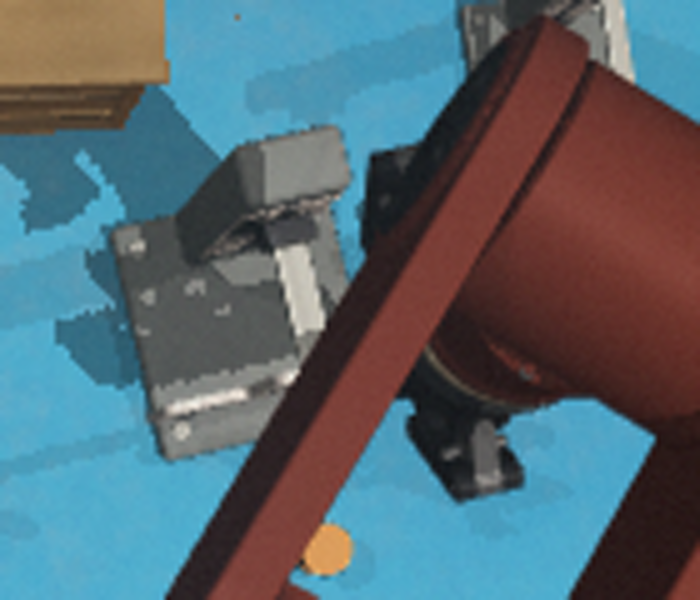

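Emit:
send_rows([
  [[0,0,-20,0,0,0,-0.5],[0,0,-20,0,0,0,-0.5],[0,0,0,0,0,0,-0.5],[0,0,0,0,0,0,-0.5],[0,0,0,0,0,0,-0.5],[0,0,0,0,0,0,-0.5],[0,0,0,0,0,0,-0.5],[0,0,0,0,0,0,-0.5],[0,0,0,0,0,0,-0.5],[0,0,0,0,0,0,-0.5]],
])

```text
t: 17.52
eef_pos: [0.5408, -0.2477, 0.3803]
eef_rot: [-180.0, -0.0, 103.7]
force: [-0.0, -0.9, -0.4]
grip_width: 0.0214
```

Emit:
send_rows([
  [[0,0,0,0,0,0,-0.5],[0,0,0,0,0,0,-0.5],[0,0,0,0,0,0,-0.5],[0,0,0,0,0,0,-0.5],[0,0,0,0,0,0,-0.5],[0,0,0,0,0,0,-0.5],[0,0,0,0,0,0,-0.5],[0,0,0,0,0,0,-0.5],[0,0,0,0,0,0,-0.5],[0,0,0,0,0,0,-0.5]],
])

```text
t: 18.35
eef_pos: [0.5409, -0.2477, 0.3808]
eef_rot: [180.0, -0.0, 103.7]
force: [-0.7, 0.2, -1.1]
grip_width: 0.0216
```

Emit:
send_rows([
  [[0,0,0,0,0,0,-0.5],[0,0,0,0,0,0,-0.5],[0,0,0,0,0,0,-0.5],[0,0,0,0,0,0,-0.5],[0,0,0,0,0,0,-0.5],[0,0,0,0,0,0,-0.5],[0,0,0,0,0,0,-0.5],[0,0,0,0,0,0,-0.5],[0,0,0,0,0,0,-0.5],[0,0,0,0,0,0,-0.5]],
])

```text
t: 19.18
eef_pos: [0.5409, -0.2477, 0.3808]
eef_rot: [180.0, -0.0, 103.7]
force: [-1.0, -0.2, 0.7]
grip_width: 0.0212
```

```bash
python3 -c "
from h import *
A=[eyes.read_camera('side').astype(int) for _ in range(6)]
base=A[0]
for b in A[1:]:
    d=np.abs(b-base)[150:250,300:345].max(2); print(d.mean(),(d>40).sum())
crop('side',(280,120,370,240),6,'s19.png')
crop('side',(240,150,420,430),2,'s19b.png')
print(ctrl.get_state()['t'])
# lip row expected for sinks
for s in (0,.013,.018,.02,.025): print(s,(proj('side',[.516,-.2545,.21-s])-[280,120]+.5)*6)
"
```

```text
1.8877777777777778 0
1.8931111111111112 0
1.9122222222222223 0
1.946 1
1.9564444444444444 1
19.5833
0 [[354.1558 352.022 ]]
0.013 [[353.2587 378.2529]]
0.018 [[352.9166 388.2573]]
0.02 [[352.7802 392.246 ]]
0.025 [[352.4403 402.1855]]
```

View pics/s19.png

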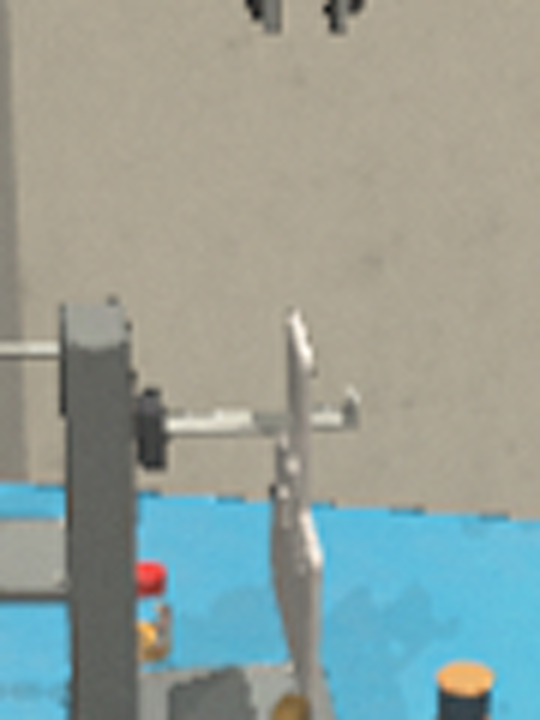

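View pics/s19b.png

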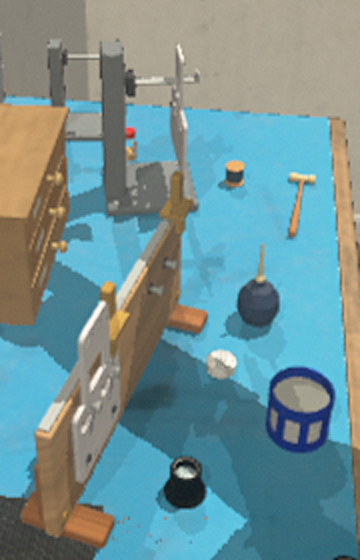

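```bash
python3 -c "
from h import *
crop('side',(310,165,345,255),8,'s20.png')
p=np.array([.5405,-.248,.182+.024]);a=np.radians(13.6);Y=np.array([-np.sin(a),np.cos(a),0]);X=np.array([np.cos(a),np.sin(a),0])
for n,y,z in [('BL',70,-148),('BR',-70,-148),('bTL',70,-58),('neckTL',28,18),('neckTR',-28,18),('bTR',-70,-58)]:
    q=proj('side',p+Y*y/1e3-X*.0025+[0,0,z/1e3])[0]; print(n,q,(q-[310,165]+.5)*8)
"
```

```text
BL [332.2942 240.0682] [182.3532 604.5453]
BR [326.1004 214.49  ] [132.8036 399.9196]
bTL [333.0905 211.59  ] [188.724 376.72 ]
neckTL [331.6329 178.384 ] [177.063  111.0719]
neckTR [328.918  169.4761] [155.3437  39.8089]
bTR [326.581 187.623] [136.6477 184.9836]
```

View pics/s20.png

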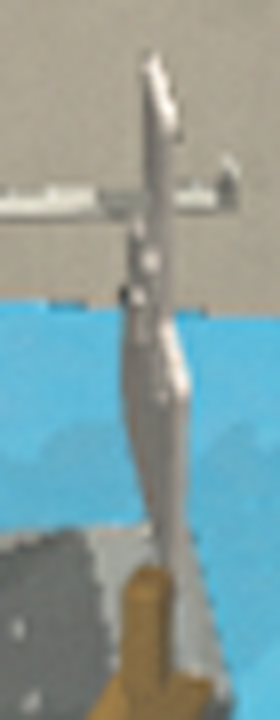

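```bash
python3 -c "
from h import *
print(workorder.hand_in())
print(ctrl.get_state()['t'])"
```

```text
the job is handed in; nothing more can be done
None
the job is handed in; nothing more can be done
```

The wide plate is hanging by its eye on the hook of the larger scale, still and clear of the gripper. The job is handed in; no verdict is reported.

**What I did:**
1. I took the plate at place b (right half of the board) as the wide one. Its body measured about 142 mm across, against about 97 mm for the other.
2. I slid keeper b about 27.5 mm aside and gripped the plate by its tab. I lifted it slightly, slid it 20 mm along to the wide ends and drew it off the studs.
3. I hung it on the scale with the 130 × 120 mm base. I lowered it until the wrist force was near zero, then let go and raised the gripper well above it.

**What the last checks showed:**
- **Hook:** it sank about 18 mm, far from its stop. The wrist force while carrying the plate was about 2.2 N, which would give about 20 mm.
- **Plate:** six pictures over about 0.3 s showed no movement beyond noise. Its visible corners fell within 1 to 2 pixels of where an upright plate would project.
- **Other things:** in the last side view the narrow plate, its keeper and the bystanders in view looked to be in their original places. I did not measure any of them.

**What disagreed:** positions found from the two cameras differed by 2 to 7 mm for some points. In the first side picture the wide plate's top edge also measured about 6 mm lower than expected. Neither caused any trouble: the grips closed on the expected thicknesses, and I saw no contact force on the way onto the hook.

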